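# Gauge a blind bore with a depth rod and set the height gauge to it

### The arm

A 6-joint arm with a two-finger parallel gripper is mounted at the origin on the work surface. World frame = base frame: x ahead of the robot, y to its left, z up, the work surface at z = 0. Lengths are in m, angles in rad, forces in N, time in s.
With the tool pointing down it reaches from about 0.4 to 0.825 m from the base axis. Payload 7 kg.
Tool frame: the origin (TCP) lies at the very end of the fingers, on their centre line; the grasp point (between the pads) lies 19 mm behind it; z points along the fingers, y is the line along which they close (so a half turn about z gives the same grasp; the last joint's range is limited). The gripper opens to 88 mm and grips with 3 to 60 N. Pads are 19 mm wide; open, the fingers measure 130 mm over their backs; the gripper's body (78 mm by 193 mm) begins 47 mm behind the grasp point.
Start: joints at [-0.975, 0.359, 0.012, 0, -1.224, -0.288], TCP at [0.204, -0.643, 0.227] pointing down, gripper open.
Joint ranges: [-3.07, 3.07], [-1.43, 2.12], [-1.02, 1.25], [-3.03, 1.67], [-3.05, -0], [-3.03, 3.03]. Speed limits (rad/s): [2.39, 2.39, 3.01, 3.14, 3.14, 3.14].

### API

Orientations are given as [roll, pitch, yaw] about the fixed x, y, z axes, in that order (R = Rz(yaw) Ry(pitch) Rx(roll)).
In Python, from station import arm, grab_frame gives the robot as it stands.
- The arm moves only by the tool jog_arm, never from a script. Its argument "deltas" is a list that holds one entry, the list of rows, each a list of 4 numbers: the shift along the tool's x, y, z in units of 60 mm (1.0 is 60 mm), then the turn about the tool's z in units of 5 degrees (1.0 is 5 degrees). A call has 1 to 8 rows; each row is the pose to reach, as a shift and turn from the pose commanded when the call began, along the tool's axes at that moment; what a row does not reach only later rows make up. A row lasts 1/8 s, in which the tool goes at most 62.5 mm and 10.7 degrees, less where a joint would pass 70% of its speed; a pose out of reach is approached as far as the arm can. A call with a gripper value outside its range is refused whole. "grip" is the finger opening in mm, from 0 to 87.6, set as the call begins (left out, the last holds). The fingers move at their own pace and stop on an object; "squeeze" is the grip in N (left out, the last holds). Time passes only in rows, so rows that repeat a pose let the fingers close. It gives the time, the measured TCP pose, the force, the opening and the grip force at its end, in the units of the state.
- arm.get_state(): the state, without advancing time (a new reading comes with each control period).
- grab_frame(name): name is "side" or "top" or "wrist"; returns a dict with "img" (384x512x3 uint8, red, green, blue), "vfov" (degrees; the focal length in pixels is half the picture's height over the tangent of half this angle, whatever the lens; pixels are square), "cx", "cy" (the principal point, pixels), "xyz" and "rotation" of the camera in the world. Camera axes: x right, y down, z forward; pixel columns grow to the right and rows downward; lengths in m; the calibration is good to about 2 mm. A picture is of the moment at which its call begins. There is no depth.
- arm.job_done(): hands the job in; it is judged then, once.
The state is a dict: "t": time; "q": joint angles; "qd": joint speeds; "joint_efforts": joint torques, N m; "eef_pos": TCP position; "ee_rot": TCP orientation; "force": force on the tool from outside, world axes, zero at the start; "moment": the same for the moment, N m; "width": finger opening in m; "gripper_force": force on a finger pad.
Only numpy, scipy, OpenCV 4.12 (cv2) and the standard library are available. Lean on these libraries where they do the work, as an engineer would, in place of code of your own. Each camera call takes 0.05 s, during which the arm holds its last target. There are 200 camera calls.

### The job

Find out how deep the bore in the steel block is: take the longer of the two rods from the rack and gently slide it into the bore until it is right down on the bottom, pushing through the drag but not ramming it. Leave it standing there, then slide the arm of the height gauge up until its top face is level with the top of the rod and let go. Leave the short rod and everything else where they are.

Things in the scene. Friction and masses are not known exactly. Their poses are not given: they have to be found in the camera images.
- rod: The depth rod: plain straight steel rod, 12 mm across and 130 mm long with a darker knurled band near its top, a flat top and a foot that tapers to 7 mm over its last 8 mm; the longer of the two rods in the rack. Mass 0.10 to 0.145 kg. Origin: centre of its foot; z runs up along it. It starts upright, 30 mm deep in a loose rack hole.
- rod_top (a point): Centre of the depth rod's flat top face.
- stub: The short rod, 12 mm across and 75 mm long, standing in the other rack hole; not wanted, it stays in its hole. Origin: centre of its foot, z up.
- rack: Fixed grey plastic rod rack, 60 x 130 x 40 mm, two blind holes 30 mm deep, 70 mm apart along its y axis. Origin: centre of its underside. The two rods may stand either way round.
- block: Fixed steel tool block, 80 x 80 x 80 mm, with one upright blind bore in the middle of its top. Origin: centre of its underside, z up. Two sprung wipers 14 mm down the bore grip the rod: it does not fall in by itself but needs a push, up to some 14 N as the foot spreads them, then 2 to 8 N to slide on. A force above 35 N between rod and block does damage.
- bore (a point): Centre of the bore's mouth, in the block's top face (80 mm above the table). The bore is 13.6 mm wide with a 2 mm chamfer. Its bottom is 36 to 70 mm below the mouth (unknown, different each time), so that 60 to 94 mm of the rod stay exposed when it has bottomed; there the push needed rises sharply.
- seat (a joint): Sprung seat disc at the bore's bottom: m of downward travel, 0 = free, 0.004 = pressed right down (rod bottomed; above 0.0025 counts). It takes under 1 N, and the rod's own weight and the wipers keep it down afterwards.
- gauge: Fixed height gauge: dark base 160 x 70 x 22 mm, upright steel mast (14 x 20 mm, 247 mm high over all) 60 mm towards +x of its origin; on the mast slides a carriage with a level arm that points to the gauge's -x. Origin: centre of the base's underside.
- jaw (a joint): Height of the gauge's sliding arm, m: the arm's top face is at 0.100 + this value above the table; 0 is the lowest and 0.115 the highest. It slides straight up and down with about 5 N of friction (weight 1.5 N) and stays where it is left.
- bar_top (a point): Point on the arm's flat top face, on its centre line, 95 mm from the mast's axis and 17 mm from the arm's free end. The arm is an aluminium bar 12 mm wide (gauge's y), 14 mm high, 105 mm long, and can be pinched across its width from above here. Its z axis is up, x and y as the gauge's.
- packs0: Bystander to leave alone: stack of blister packs, about 58 x 98 x 30 mm. Origin: centre of its underside.
- packs1: Bystander to leave alone: stack of blister packs, about 58 x 98 x 20 mm. Origin: centre of its underside.
- packs2: Bystander to leave alone: stack of blister packs, about 58 x 98 x 35 mm. Origin: centre of its underside.
- jar0: Bystander to leave alone: closed white jar, 44 mm across, 55 mm high. Origin: centre of its underside.
- jar1: Bystander to leave alone: closed white jar, 44 mm across, 55 mm high. Origin: centre of its underside.
- driver: Bystander to leave alone: screwdriver lying down, 180 mm long. Origin: on its axis line.
- tape: Bystander to leave alone: cardboard ring lying flat, 76 mm across, 20 mm high. Origin: centre of its underside.

How it is judged:
On the way, in this order (a step that is already met when the one before it is completed fails the run):
1. the long rod is right down on the bottom of the bore, upright (value of joint seat above 0.0025 m and horizontal distance between rod_top and bore below 0.006 m and angle between rod's own z axis and vertical below 0.08 rad and z of rod_top in the frame of bore below 0.105 m), for 0.2 s.
2. the top of the gauge's arm is level with the rod's top (all of step 1 and z of rod_top in the frame of bar_top between -0.004 and 0.004 m), for 0.2 s.
At the end, for the whole second after the job is handed in: The long rod stands upright (within 0.08 rad) in the bore with the seat disc pressed down more than 2.5 mm, and the top face of the height gauge's arm is within 4 mm of the height of the rod's top; both are let go and at rest, and the short rod is still in its hole (within 20 mm of its start) (all of step 2 and linear speed of rod below 0.02 m/s and velocity of joint jaw between -0.01 and 0.01 m/s and contact force between the fingers and rod below 0.1 N and contact force between the fingers and gauge below 0.1 N and distance of stub from where it was at the start of the episode below 0.02 m); the robot touches nothing.
It fails at once if the rod is rammed: more than 35 N between rod and block (contact force between rod and block above 35 N).
It fails at once if a bystander is shifted more than 30 mm, or the short rod is taken from its hole (moved more than 20 mm) (distance of any of packs0, packs1, packs2, jar0, jar1, driver, tape from where it was at the start of the episode above 0.03 m or distance of stub from where it was at the start of the episode above 0.02 m).
It also fails if it takes over 72 s, if anything falls off the work surface, if the arm or the gripper's body presses on something with over 40 N, if the wrist force passes 120 N, or if a joint passes its speed limit or range.

## Working session

There is one attempt and no reset: what is moved stays moved. The work goes in short steps, Python scripts to look and compute and a tool call to move; the robot and the scene stay as the last step left them, time stands still between calls to the robot, and variables do not carry over. Pictures are saved under pics/ and viewed, at most 10 in all, crops included, and the job is handed in when it is done.

Besides the shell and the picture viewer there is one more tool, called after "Emit:" by a JSON object that holds its "name" and its "arguments". jog_arm: Moves the arm, as the interface text tells. Its arguments: {"type":"object","properties":{"deltas":{"type":"array"},"grip":{"type":"number"},"squeeze":{"type":"number"}},"required":["deltas"]}

```bash
mkdir -p pics
cat > h.py <<'E'
import numpy as np, cv2
from station import arm, grab_frame
def cam(f):
    h=f["img"].shape[0]; fl=h/2/np.tan(np.radians(f["vfov"])/2)
    return fl,np.array(f["xyz"]),np.array(f["rotation"]).reshape(3,3)
def hit(f,u,v,z):
    fl,c,R=cam(f); d=R@np.array([(u-f["cx"])/fl,(v-f["cy"])/fl,1]); return c+d*(z-c[2])/d[2]
def proj(f,p):
    fl,c,R=cam(f); q=R.T@(np.array(p)-c); return fl*q[0]/q[2]+f["cx"],fl*q[1]/q[2]+f["cy"]
E
python3 - <<'E'
from h import *
import pickle
for n in ["side","top"]:
    f=grab_frame(n); pickle.dump(f,open(n+".pkl","wb"))
    print(n,f["vfov"],f["cx"],f["cy"],f["xyz"],np.round(f["rotation"],4).tolist())
    cv2.imwrite(f"pics/{n}0.png",cv2.resize(f["img"][:,:,::-1],(800,600),interpolation=cv2.INTER_CUBIC))
s=arm.get_state(); print(s)
E
```

```text
side 46.256087761075115 260.05188360763356 193.19116527374902 [0.19222666 0.49640903 0.79835906] [-2.4063, -0.0108, -2.4933]
top 54.12027471398914 255.41922622212334 185.85854221723315 [ 0.44576387 -0.01655104  1.0039637 ] [-2.9931, 0.0096, -1.5419]
{'t': 0.1, 'q': array([-9.74899806e-01,  3.59328484e-01,  1.11691729e-02, -3.32734059e-04,
       -1.22409026e+00, -2.88115014e-01]), 'qd': array([ 5.34329092e-06, -3.09285103e-03,  8.43423697e-04,  1.70029973e-03,
       -6.29104585e-04,  3.15749278e-04]), 'joint_efforts': array([-2.02739117e-03, -5.84160054e+01,  2.93750542e+01,  7.01547012e+00,
        1.01073092e-02, -7.78830713e-05]), 'eef_pos': array([ 0.20435239, -0.64287291,  0.2257116 ]), 'ee_rot': array([ 3.14011042e+00, -1.13060012e-04, -2.83392435e+00]), 'force': array([-0.47394282, -1.02062863, -0.01220537]), 'moment': array([ 0.02686042,  0.00308721, -0.01260024]), 'gripper_force': 0.0, 'width': 0.08779497743971057}
```

View pics/top0.png

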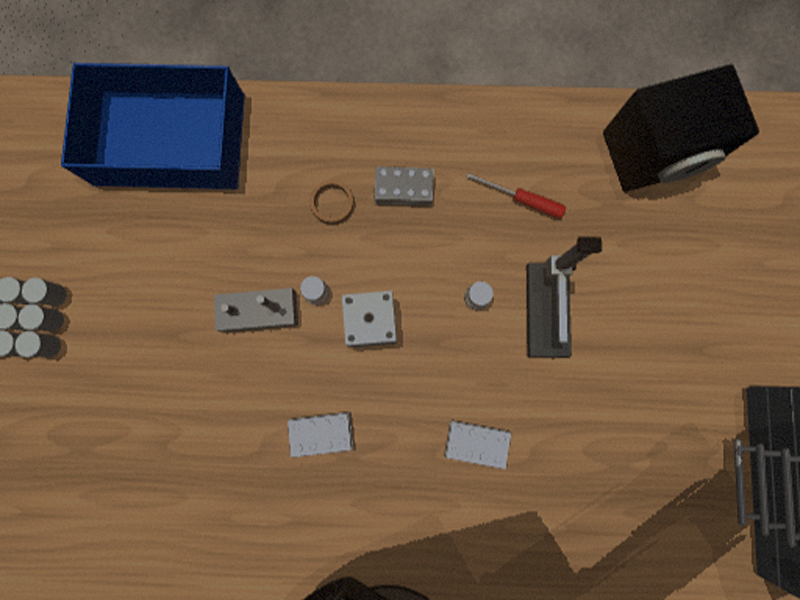

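View pics/side0.png

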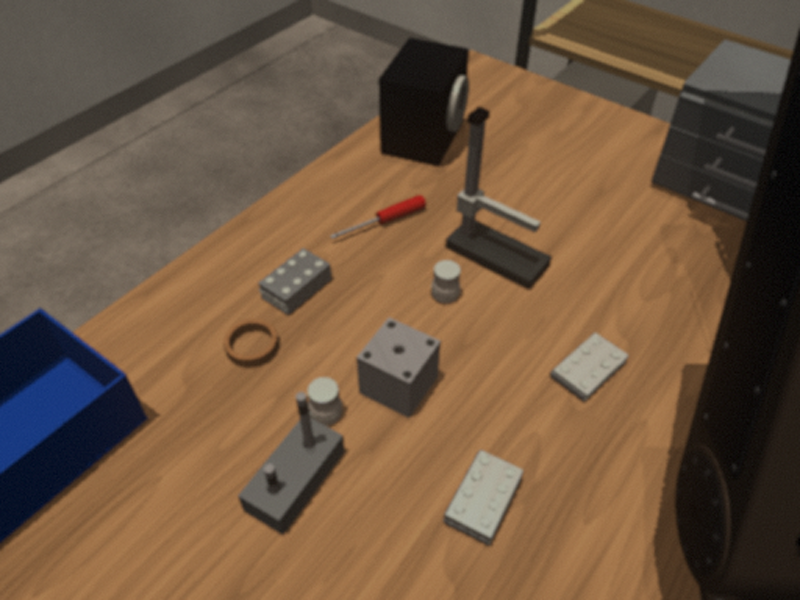

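The top view shows the long rod's top near (263,299), the bore near (369,318) and the gauge arm from (557,265) to (563,345), in 800x600 pixels. The side view agrees: the long rod is the one nearer the block, with a jar beside it. The camera rotation is given as rpy, so I'll fix the helper and take enlarged crops.

```bash
python3 - <<'E'
s=open('h.py').read()
s=s.replace('np.array(f["rotation"]).reshape(3,3)','Rotation.from_euler("xyz",f["rotation"]).as_matrix()').replace("import numpy","from scipy.spatial.transform import Rotation\nimport numpy")
open('h.py','w').write(s)
E
python3 - <<'E'
from h import *
import pickle
T=pickle.load(open("top.pkl","rb"));S=pickle.load(open("side.pkl","rb"))
def crop(f,u,v,w,h,k): return cv2.resize(f["img"][v:v+h,u:u+w,::-1],(w*k,h*k),interpolation=cv2.INTER_NEAREST)
# k=6: 
a=crop(T,134,178,66,50,6); b=crop(T,214,180,66,50,6); c=crop(T,328,145,66,100,6)
im=np.hstack([np.vstack([a,b]),c]); cv2.imwrite("pics/c1.png",im)
a=crop(S,150,245,80,50,5);b=crop(S,220,200,80,50,5); c=crop(S,280,65,76,100,5)
im=np.hstack([np.vstack([a,b]),c]); cv2.imwrite("pics/c2.png",im)
k=.64
print("bore T",hit(T,369*k,318*k,.08),"S",hit(S,399*k,350*k,.08))
print("rodtop T",hit(T,263*k,299*k,.14),"S",hit(S,302*k,398*k,.14))
print("arm T",hit(T,563*k,345*k,.1),"S",hit(S,538*k,225*k,.1))
E
```

```text
bore T [0.53830752 0.042578   0.08      ] S [0.53501631 0.04681119 0.08      ]
rodtop T [0.55625541 0.1974949  0.14      ] S [0.55092685 0.20507615 0.14      ]
arm T [ 0.50312285 -0.25728629  0.1       ] S [ 0.50551927 -0.25511654  0.1       ]
```

View pics/c1.png

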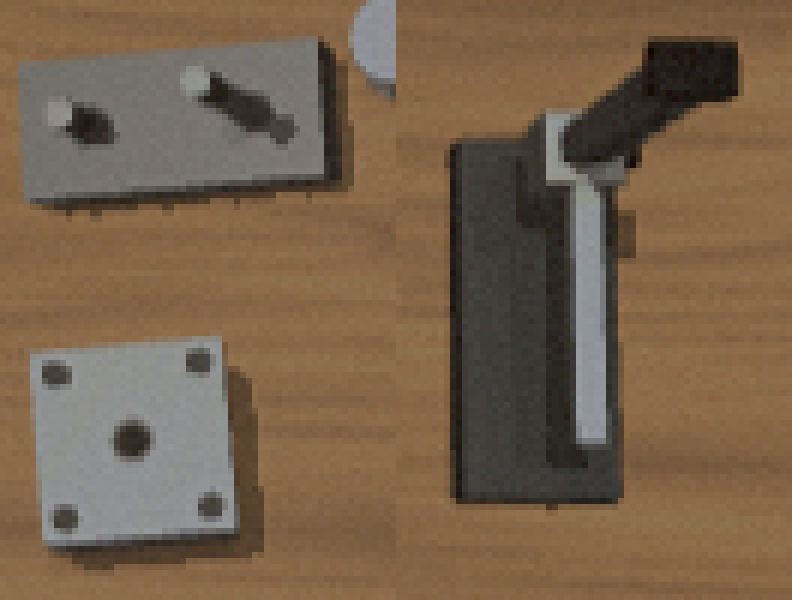

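View pics/c2.png

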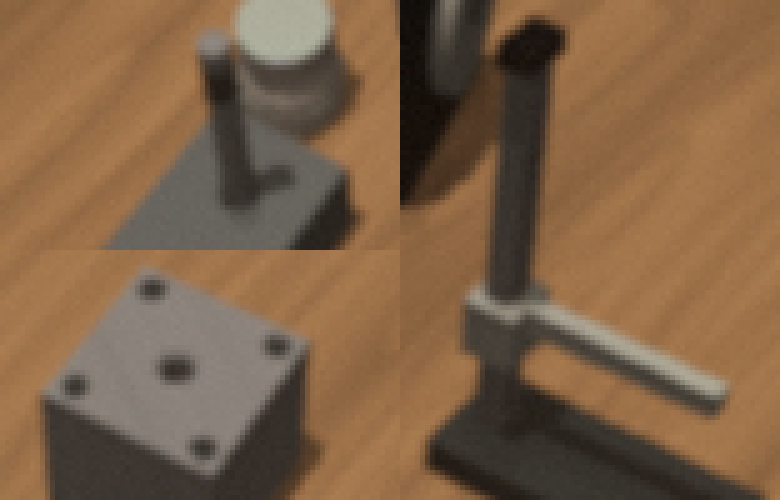

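Crop readings, in crop pixels. Top view: rod top (196,82), bore (131,440), arm end (591,440), with the arm running almost along image vertical. Side view: rod top (215,43), bore (177,370), arm end (717,388). Next I compute positions, plus block, rack and gauge yaw.

Run:
```python
from h import *
import pickle
T=pickle.load(open("top.pkl","rb"));S=pickle.load(open("side.pkl","rb"))
t=lambda x,y,u,v,k,z,f: hit(f,u+x/k-.5,v+y/k-.5,z)
np.set_printoptions(precision=4,suppress=True)
print("rod",t(196,82,134,178,6,.14,T),t(215,43,150,245,5,.14,S))
print("bore",t(131,140,214,180,6,.08,T),t(177,120,220,200,5,.08,S))
print("armend",t(195,440,328,145,6,.1,T),t(317,388,280,65,5,.1,S))
e=t(194,440,328,145,6,.1,T)-t(191,200,328,145,6,.1,T);print("arm yaw",np.degrees(np.arctan2(-e[1],-e[0])))
c=[t(x,y,214,180,6,.08,T) for x,y in [(30,52),(222,37),(238,230),(45,242)]]
print("block corners",*c,"mean",np.mean(c,0)); 
r=[t(x,y,134,178,6,.04,T) for x,y in [(20,62),(318,38),(326,176),(32,198)]]
print("rack",np.mean(r,0),r[1]-r[0],r[2]-r[3])
m=t(100,70,328,145,6,.247,T)
b=[t(x,y,328,145,6,.022,T) for x,y in [(57,142),(57,500),(222,500)]]
print("gaugebase",*b)
d=(r[0]-r[1]);d/=np.linalg.norm(d)
print("rack hole long",np.mean(r,0)-d*.035, "short",np.mean(r,0)+d*.035)
# jars
k=.64
print("jar",hit(T,313*k,288*k,.055),hit(T,480*k,294*k,.055))
cs=[t(x,y,220,200,5,.08,S) for x,y in [(148,18),(308,93),(213,227),(45,147)]]
print("block side",np.mean(cs,0),np.linalg.norm(cs[0]-cs[1]))
```

```text
rod [0.5566 0.2025 0.14  ] [0.5543 0.2034 0.14  ]
bore [0.54   0.0447 0.08  ] [0.5365 0.0464 0.08  ]
armend [ 0.5102 -0.2566  0.1   ] [ 0.5115 -0.2589  0.1   ]
arm yaw 0.02293919946168474
block corners [0.5754 0.0879 0.08  ] [0.5838 0.0085 0.08  ] [ 0.5042 -0.0005  0.08  ] [0.4971 0.0783 0.08  ] mean [0.5401 0.0436 0.08  ]
rack [0.5534 0.2364 0.04  ] [ 0.0141 -0.1287  0.    ] [ 0.013  -0.1259  0.    ]
gaugebase [ 0.6458 -0.218   0.022 ] [ 0.4882 -0.2175  0.022 ] [ 0.4902 -0.2886  0.022 ]
rack hole long [0.5572 0.2016 0.04  ] short [0.5496 0.2712 0.04  ]
jar [0.5875 0.1377 0.055 ] [ 0.5851 -0.1354  0.055 ]
block side [0.5363 0.0456 0.08  ] 0.07752538955100241
```

Emit:
{"name": "jog_arm", "arguments": {"deltas": [[[-0.4,0.5,-0.2,0.5],[-1.0,1.2,-0.4,1.0],[-1.7,2.0,-0.6,1.5],[-2.4,2.8,-0.8,2.0],[-3.1,3.6,-0.8,2.5],[-3.8,4.4,-0.8,3.0],[-4.4,5.2,-0.8,3.5],[-5.0,5.9,-0.8,3.5]]], "grip": 50}}

```text
t: 1.1
eef_pos: [0.3832, -0.213, 0.2746]
ee_rot: [3.141, 0.001, -3.14]
force: [0.9, -1.3, 0.5]
width: 0.0493
gripper_force: 0.0
```

Emit:
{"name": "jog_arm", "arguments": {"deltas": [[[-0.3,0.8,0,0],[-0.7,1.7,0,0],[-1.1,2.6,0,0],[-1.5,3.6,0,0],[-1.9,4.6,0,0],[-2.3,5.6,0,0],[-2.7,6.5,0,0],[-2.89,6.93,0,0]]]}}

```text
t: 2.1
eef_pos: [0.556, 0.204, 0.2735]
ee_rot: [-3.141, -0.001, -3.137]
force: [0.2, -1.4, -0.3]
width: 0.05
gripper_force: 0.0
```

Run:
```python
from h import *
import pickle
f=grab_frame("wrist");pickle.dump(f,open("w1.pkl","wb"))
s=arm.get_state();print(s["eef_pos"],s["ee_rot"],f["xyz"],f["rotation"],f["vfov"])
print("rod",proj(f,[.5565,.202,.14]),"bore",proj(f,[.539,.0445,.08]))
cv2.imwrite("pics/w1.png",cv2.resize(f["img"][:,:,::-1],(800,600),interpolation=cv2.INTER_CUBIC))
```

```text
[0.55711018 0.20587537 0.27294261] [-3.14084308e+00 -1.01668638e-03 -3.13690844e+00] [0.48159567 0.20449059 0.43380099] [2.86038692e+00 1.02271661e-03 1.57411734e+00] 70.9009652486006
rod (np.float64(257.58160753335954), np.float64(181.23626851746698)) bore (np.float64(138.63789220133043), np.float64(156.72722191168396))
```

View pics/w1.png

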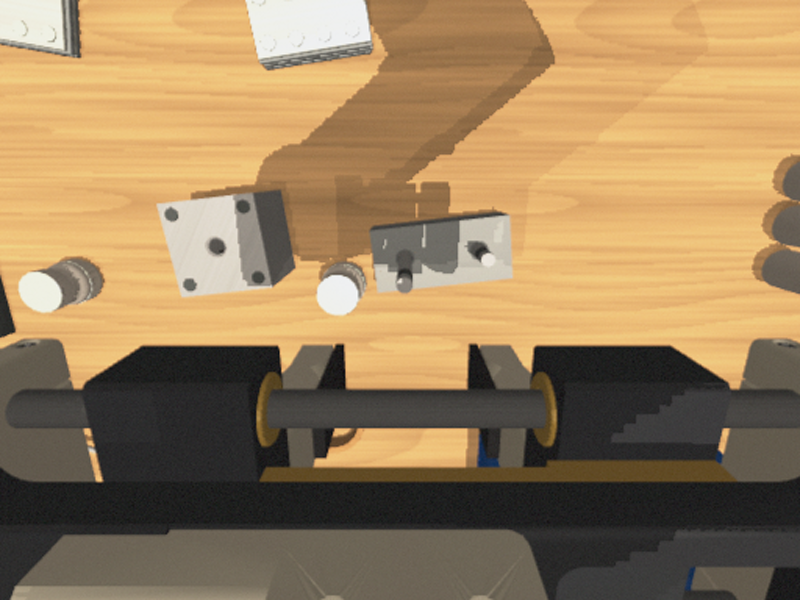

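The wrist view shows the rod top at about (403,284) and the bore at (216,246) in 800 px. Both match the predictions within 1 px, so the estimates hold.

Emit:
{"name": "jog_arm", "arguments": {"deltas": [[[0,0,0.6,0],[0,0,1.2,0],[0,0,1.8,0],[0,0,2.0,0],[0,0,2.0,0]]]}}

```text
t: 2.78
eef_pos: [0.5555, 0.2009, 0.1544]
ee_rot: [-3.141, -0.001, -3.139]
force: [0.4, 0.0, 0.5]
width: 0.05
gripper_force: 0.0
```

Emit:
{"name": "jog_arm", "arguments": {"deltas": [[[-0.02,0.02,0.35,0],[-0.02,0.02,0.7,0],[-0.02,0.02,0.97,0],[-0.02,0.02,0.97,0]]]}}

```text
t: 3.28
eef_pos: [0.5566, 0.2022, 0.0962]
ee_rot: [-3.141, -0.001, -3.139]
force: [-0.5, 0.1, 0.3]
width: 0.0498
gripper_force: 0.0
```

Emit:
{"name": "jog_arm", "arguments": {"deltas": [[[0,0,0,0],[0,0,0,0],[0,0,0,0],[0,0,0,0],[0,0,0,0],[0,0,0,0]]], "grip": 0, "squeeze": 40}}

```text
t: 4.03
eef_pos: [0.5569, 0.2025, 0.0966]
ee_rot: [3.141, 0.0, -3.139]
force: [-0.0, 0.0, 0.6]
width: 0.011
gripper_force: 40.0
```

Emit:
{"name": "jog_arm", "arguments": {"deltas": [[[0,0,-0.2,0],[0,0,-0.5,0],[0,0,-0.9,0],[0,0,-1.3,0],[0,0,-1.6,0],[0,0,-1.6,0]]]}}

```text
t: 4.78
eef_pos: [0.5574, 0.2028, 0.1942]
ee_rot: [3.14, 0.003, -3.139]
force: [-0.8, 0.6, -2.8]
width: 0.0112
gripper_force: 40.0
```

Run:
```python
from h import *
import pickle
fs={n:grab_frame(n) for n in ["wrist","side","top"]};pickle.dump(fs,open("l1.pkl","wb"))
s=arm.get_state();print(s["eef_pos"],s["width"],s["force"])
p=s["eef_pos"]; top=p+[0,0,.044]
for n in fs: print(n,proj(fs[n],top),proj(fs[n],top-[0,0,.13]))
def crop(n,w,h,k):
    f=fs[n];u,v=proj(f,top-[0,0,.065]);u=int(np.clip(u-w/2,0,512-w));v=int(np.clip(v-h/2,0,384-h));print(n,u,v)
    return cv2.resize(f["img"][v:v+h,u:u+w,::-1],(w*k,h*k),interpolation=cv2.INTER_CUBIC)
cv2.imwrite("pics/l1.png",np.hstack([crop("wrist",100,140,4),crop("side",100,140,4)]))
```

```text
[0.5561667  0.20213569 0.19156753] 0.011059856442988328 [ 0.15781778 -0.01847763 -1.89875862]
wrist (np.float64(257.310166648036), np.float64(264.639895072154)) (np.float64(258.28198159684405), np.float64(190.63900504675811))
side (np.float64(186.2046977209297), np.float64(217.94338883779244)) (np.float64(194.14114394505958), np.float64(262.96376106863266))
top (np.float64(155.0805519568417), np.float64(185.18774178877004)) (np.float64(169.80722506837338), np.float64(193.24685474089756))
wrist 207 145
side 140 171
```

View pics/l1.png

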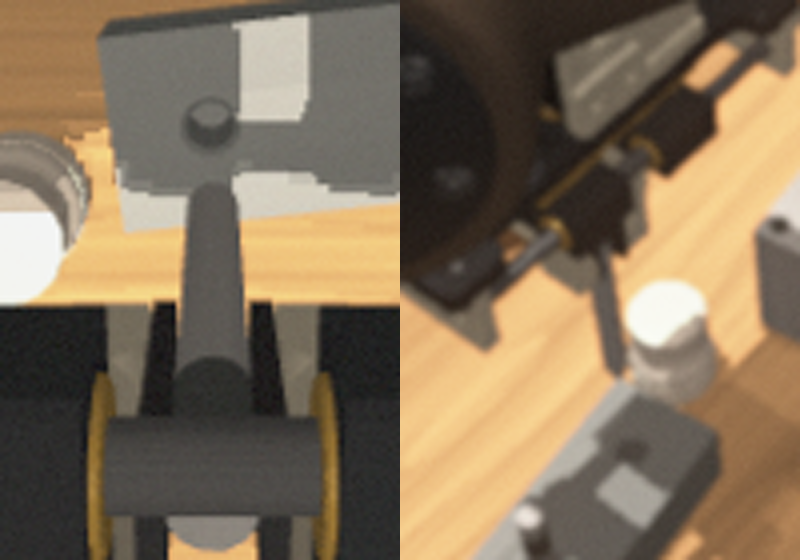

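The lifted rod hangs straight. In the wrist crop its foot is near (213,185) and the empty rack hole near (210,122). Next I carry it over the bore.

Emit:
{"name": "jog_arm", "arguments": {"deltas": [[[0.05,-0.3,0,0],[0.1,-0.9,0,0],[0.2,-1.6,0,0],[0.28,-2.3,0,0],[0.28,-2.63,0,0],[0.28,-2.63,0,0],[0.28,-2.63,0,0]]]}}

```text
t: 5.8
eef_pos: [0.5404, 0.0448, 0.1921]
ee_rot: [-3.142, -0.0, -3.139]
force: [0.2, 0.1, -1.3]
width: 0.0113
gripper_force: 40.0
```

Emit:
{"name": "jog_arm", "arguments": {"deltas": [[[0,0,0.1,0],[0,0,0.2,0],[0,0,0.2,0],[0,0,0.2,0]]]}}

```text
t: 6.3
eef_pos: [0.5404, 0.0448, 0.1803]
ee_rot: [-3.141, -0.0, -3.139]
force: [-0.5, 1.0, -1.2]
width: 0.0112
gripper_force: 40.0
```

Run:
```python
from h import *
import pickle
fs={n:grab_frame(n) for n in ["wrist","side","top"]};pickle.dump(fs,open("l2.pkl","wb"))
s=arm.get_state();print(s["eef_pos"],s["ee_rot"],s["force"])
p=s["eef_pos"]; top=p+[0,0,.044]
for n in fs: print(n,"foot",proj(fs[n],top-[0,0,.13]),"bore",proj(fs[n],[.5395,.0445,.08]))
def crop(n,w,h,k):
    f=fs[n];u,v=proj(f,[.5395,.0445,.09]);u=int(np.clip(u-w/2,0,512-w));v=int(np.clip(v-h/2,0,384-h));print(n,u,v)
    return cv2.resize(f["img"][v:v+h,u:u+w,::-1],(w*k,h*k),interpolation=cv2.INTER_CUBIC)
cv2.imwrite("pics/l2.png",np.hstack([crop("wrist",80,80,5),crop("side",80,80,5)]))
```

```text
[0.5404336  0.04464804 0.18054213] [ 3.14149899e+00  3.04912359e-04 -3.13909876e+00] [ 0.48255846  0.50835188 -2.24695872]
wrist foot (np.float64(259.05435198975124), np.float64(193.08629460838458)) bore (np.float64(258.95091254321613), np.float64(187.9903932820612))
side foot (np.float64(253.90242090824353), np.float64(217.55438958005755)) bore (np.float64(254.30535696690654), np.float64(222.23233644762044))
top foot (np.float64(234.98150744932482), np.float64(202.01932906130617)) bore (np.float64(235.40045112266435), np.float64(203.01776464121042))
wrist 218 150
side 214 179
```

View pics/l2.png

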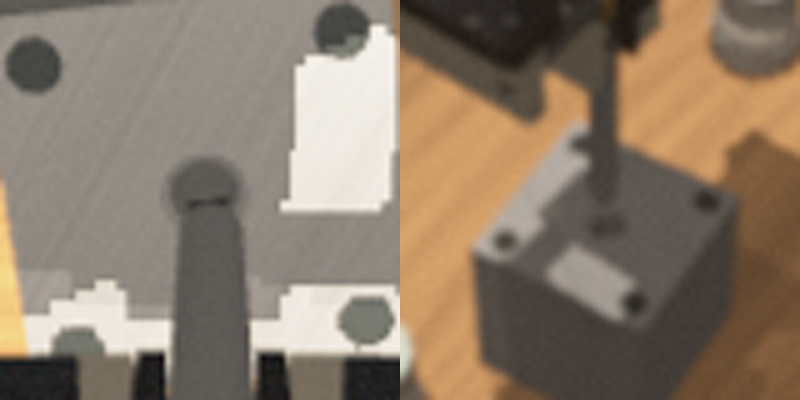

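The wrist crop shows the bore mouth centred at about (204,194). The rod's axis sits at about 211, roughly 1.3 mm towards +y, and the side view agrees. I'll correct that and descend gently.

Emit:
{"name": "jog_arm", "arguments": {"deltas": [[[0.01,-0.022,0,0],[0.01,-0.022,0.1,0],[0.01,-0.022,0.2,0],[0.01,-0.022,0.3,0],[0.01,-0.022,0.4,0],[0.01,-0.022,0.4,0]]]}}

```text
t: 7.2
eef_pos: [0.5394, 0.0431, 0.1557]
ee_rot: [-3.141, -0.001, -3.139]
force: [0.2, -0.5, -1.6]
width: 0.0114
gripper_force: 40.0
```

Emit:
{"name": "jog_arm", "arguments": {"deltas": [[[0,0,0.03,0],[0,0,0.06,0],[0,0,0.09,0],[0,0,0.12,0],[0,0,0.15,0],[0,0,0.18,0]]]}}

```text
t: 7.95
eef_pos: [0.5397, 0.0432, 0.1455]
ee_rot: [-3.142, 0.0, -3.139]
force: [-0.2, -0.6, -1.1]
width: 0.011
gripper_force: 40.0
```

Emit:
{"name": "jog_arm", "arguments": {"deltas": [[[0,0,0.03,0],[0,0,0.06,0],[0,0,0.09,0],[0,0,0.12,0]]]}}

```text
t: 8.45
eef_pos: [0.5402, 0.0432, 0.1396]
ee_rot: [-3.141, 0.001, -3.139]
force: [-4.5, 0.1, 13.0]
width: 0.0112
gripper_force: 40.0
```

Emit:
{"name": "jog_arm", "arguments": {"deltas": [[[0,0,0.02,0],[0,0,0.04,0],[0,0,0.06,0]]]}}

```text
t: 8.82
eef_pos: [0.5402, 0.0431, 0.136]
ee_rot: [-3.141, 0.001, -3.139]
force: [-2.7, -0.1, 5.8]
width: 0.0112
gripper_force: 40.0
```

Emit:
{"name": "jog_arm", "arguments": {"deltas": [[[0,0,0.02,0],[0,0,0.04,0],[0,0,0.06,0],[0,0,0.08,0]]]}}

```text
t: 9.32
eef_pos: [0.54, 0.0431, 0.1309]
ee_rot: [-3.141, 0.001, -3.139]
force: [-2.8, -0.2, 4.2]
width: 0.0114
gripper_force: 40.0
```

Emit:
{"name": "jog_arm", "arguments": {"deltas": [[[0,0,0.02,0],[0,0,0.04,0],[0,0,0.06,0]]]}}

```text
t: 9.7
eef_pos: [0.54, 0.0431, 0.1272]
ee_rot: [-3.141, 0.001, -3.139]
force: [-3.6, -0.5, 9.0]
width: 0.0112
gripper_force: 40.0
```

Emit:
{"name": "jog_arm", "arguments": {"deltas": [[[0,0,0.02,0],[0,0,0.04,0],[0,0,0.06,0]]]}}

```text
t: 10.07
eef_pos: [0.5399, 0.0432, 0.1233]
ee_rot: [-3.141, 0.001, -3.139]
force: [-1.2, -0.4, 1.9]
width: 0.0115
gripper_force: 40.0
```

Emit:
{"name": "jog_arm", "arguments": {"deltas": [[[0,0,0.02,0],[0,0,0.04,0]]], "squeeze": 30}}

```text
t: 10.32
eef_pos: [0.54, 0.0432, 0.121]
ee_rot: [-3.141, 0.001, -3.139]
force: [-2.8, -0.7, 9.6]
width: 0.0117
gripper_force: 30.0
```

Emit:
{"name": "jog_arm", "arguments": {"deltas": [[[0,0,0.02,0],[0,0,0.04,0]]]}}

```text
t: 10.58
eef_pos: [0.5401, 0.0432, 0.1186]
ee_rot: [-3.141, 0.001, -3.139]
force: [-3.9, -0.8, 10.3]
width: 0.0114
gripper_force: 30.0
```

Emit:
{"name": "jog_arm", "arguments": {"deltas": [[[0,0,0.02,0],[0,0,0.04,0]]]}}

```text
t: 10.82
eef_pos: [0.5399, 0.0432, 0.1158]
ee_rot: [-3.142, 0.0, -3.139]
force: [-2.3, -0.2, 9.7]
width: 0.0115
gripper_force: 30.0
```

Emit:
{"name": "jog_arm", "arguments": {"deltas": [[[0,0,0.02,0],[0,0,0.04,0]]]}}

```text
t: 11.08
eef_pos: [0.5397, 0.0432, 0.1132]
ee_rot: [-3.142, 0.0, -3.139]
force: [-2.0, -1.7, 5.2]
width: 0.0112
gripper_force: 30.0
```

Emit:
{"name": "jog_arm", "arguments": {"deltas": [[[0,0,0.02,0],[0,0,0.04,0]]]}}

```text
t: 11.32
eef_pos: [0.5399, 0.0432, 0.1111]
ee_rot: [-3.142, 0.0, -3.139]
force: [-1.7, 0.3, 3.0]
width: 0.0116
gripper_force: 30.0
```

Emit:
{"name": "jog_arm", "arguments": {"deltas": [[[0,0,0.02,0],[0,0,0.04,0]]]}}

```text
t: 11.58
eef_pos: [0.5399, 0.0432, 0.1087]
ee_rot: [-3.141, 0.0, -3.139]
force: [-1.7, -0.8, 7.4]
width: 0.0115
gripper_force: 30.0
```

Emit:
{"name": "jog_arm", "arguments": {"deltas": [[[0,0,0.02,0],[0,0,0.04,0]]]}}

```text
t: 11.82
eef_pos: [0.5399, 0.0432, 0.1061]
ee_rot: [-3.141, 0.0, -3.139]
force: [-3.4, -0.5, 10.3]
width: 0.0113
gripper_force: 30.0
```

Emit:
{"name": "jog_arm", "arguments": {"deltas": [[[0,0,0.02,0],[0,0,0.04,0]]]}}

```text
t: 12.08
eef_pos: [0.5398, 0.0432, 0.1035]
ee_rot: [-3.142, 0.0, -3.139]
force: [-1.7, -0.6, 7.4]
width: 0.0113
gripper_force: 30.0
```

Emit:
{"name": "jog_arm", "arguments": {"deltas": [[[0,0,0.02,0],[0,0,0.04,0]]]}}

```text
t: 12.32
eef_pos: [0.5401, 0.0432, 0.1021]
ee_rot: [-3.141, 0.001, -3.139]
force: [-5.2, -0.2, 14.6]
width: 0.0114
gripper_force: 30.0
```

Run:
```python
from h import *
import pickle
fs={n:grab_frame(n) for n in ["wrist","side"]};pickle.dump(fs,open("l3.pkl","wb"))
s=arm.get_state();print(s["eef_pos"],s["force"])
p=s["eef_pos"]
for n in fs: print(n,"top",proj(fs[n],p+[0,0,.044]),"bore",proj(fs[n],[.54,.0435,.08]))
def crop(n,w,h,k):
    f=fs[n];u,v=proj(f,p+[0,0,.01]);u=int(np.clip(u-w/2,0,512-w));v=int(np.clip(v-h/2,0,384-h));print(n,u,v)
    return cv2.resize(f["img"][v:v+h,u:u+w,::-1],(w*k,h*k),interpolation=cv2.INTER_CUBIC)
cv2.imwrite("pics/l3.png",np.hstack([crop("wrist",80,110,5),crop("side",80,110,5)]))
```

```text
[0.5399782  0.04323605 0.10177472] [-3.10938375 -0.69058476  9.69759112]
wrist top (np.float64(258.5159878860855), np.float64(269.05065136727507)) bore (np.float64(259.3233922569083), np.float64(218.20699628773076))
side top (np.float64(254.55380970997942), np.float64(200.46816759535)) bore (np.float64(254.4107479037589), np.float64(221.8095051730022))
wrist 218 182
side 214 156
```

View pics/l3.png

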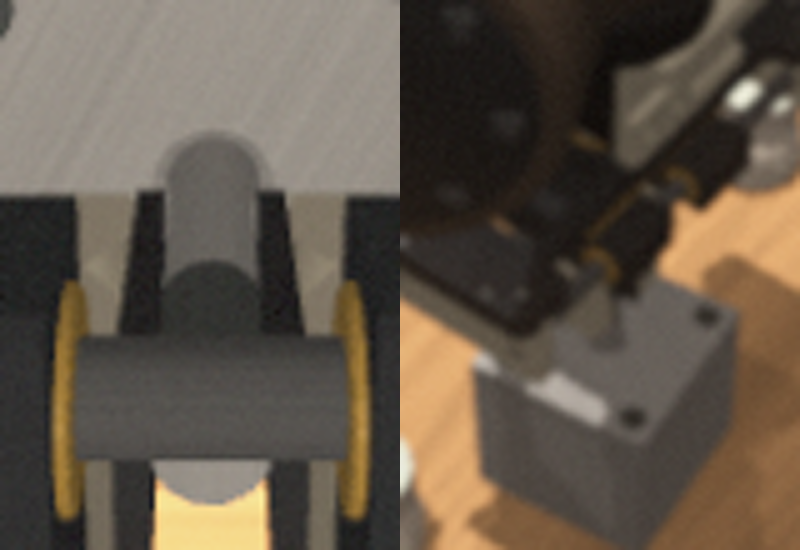

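The rod is well inside the bore. Its knurl edge sits at the same wrist-image row as after lifting (234 vs 235), so it hasn't slipped. I'll continue in smaller steps.

Emit:
{"name": "jog_arm", "arguments": {"deltas": [[[0,0,0.015,0],[0,0,0.015,0]]]}}

```text
t: 12.68
eef_pos: [0.5402, 0.0432, 0.1015]
ee_rot: [-3.141, 0.001, -3.139]
force: [-6.1, -0.4, 16.2]
width: 0.0114
gripper_force: 30.0
```

Emit:
{"name": "jog_arm", "arguments": {"deltas": [[[0,0,0.015,0],[0,0,0.015,0]]]}}

```text
t: 12.92
eef_pos: [0.5404, 0.0432, 0.1012]
ee_rot: [-3.141, 0.002, -3.138]
force: [-7.0, -0.3, 20.2]
width: 0.0113
gripper_force: 30.0
```

Force climbs past the maximum drag (20 N) with almost no travel, so the rod has bottomed. I'll relax the push, then open slightly and go up.

Emit:
{"name": "jog_arm", "arguments": {"deltas": [[[0,0,-0.02,0],[0,0,-0.02,0]]]}}

```text
t: 13.18
eef_pos: [0.54, 0.0432, 0.1015]
ee_rot: [-3.141, 0.001, -3.139]
force: [-4.0, -0.6, 12.7]
width: 0.011
gripper_force: 30.0
```

Emit:
{"name": "jog_arm", "arguments": {"deltas": [[[0,0,0,0],[0,0,0,0],[0,0,0,0],[0,0,0,0]]], "grip": 40}}

```text
t: 13.68
eef_pos: [0.5397, 0.0432, 0.1003]
ee_rot: [-3.141, -0.0, -3.139]
force: [0.3, 0.4, -0.0]
width: 0.0392
gripper_force: 0.0
```

Emit:
{"name": "jog_arm", "arguments": {"deltas": [[[0,0,-0.3,0],[0,0,-1.0,0],[0,0,-1.9,0],[0,0,-2.6,0],[0,0,-3.0,0],[0,0,-3.0,0]]]}}

```text
t: 14.42
eef_pos: [0.5406, 0.0435, 0.2827]
ee_rot: [3.14, 0.004, -3.139]
force: [-0.6, 0.2, -1.1]
width: 0.0397
gripper_force: 0.0
```

Run:
```python
from h import *
import pickle
fs={n:grab_frame(n) for n in ["wrist","side"]};pickle.dump(fs,open("l4.pkl","wb"))
s=arm.get_state();print(s["eef_pos"],s["force"])
for n in fs:
  for z in (.141,.145,.149): print(n,z,"top",proj(fs[n],[.54,.0435,z]),"bore",proj(fs[n],[.54,.0435,.08]))
def crop(n,w,h,k):
    f=fs[n];u,v=proj(f,[.54,.0435,.12]);u=int(np.clip(u-w/2,0,512-w));v=int(np.clip(v-h/2,0,384-h));print(n,u,v)
    return cv2.resize(f["img"][v:v+h,u:u+w,::-1],(w*k,h*k),interpolation=cv2.INTER_CUBIC)
cv2.imwrite("pics/l4.png",np.hstack([crop("wrist",80,110,5),crop("side",80,110,5)]))
```

```text
[0.53940066 0.04329234 0.27999503] [-0.34311126  0.14794561 -1.38673237]
wrist 0.141 top (np.float64(259.06731616924293), np.float64(177.9021634653803)) bore (np.float64(259.1261134397866), np.float64(167.19230687327968))
wrist 0.145 top (np.float64(259.06267638160966), np.float64(178.74729555587558)) bore (np.float64(259.1261134397866), np.float64(167.19230687327968))
wrist 0.149 top (np.float64(259.0579189687005), np.float64(179.6138529578703)) bore (np.float64(259.1261134397866), np.float64(167.19230687327968))
side 0.141 top (np.float64(254.45745491210252), np.float64(202.16837053093133)) bore (np.float64(254.4107479037589), np.float64(221.8095051730022))
side 0.145 top (np.float64(254.46068785111262), np.float64(200.80886169834176)) bore (np.float64(254.4107479037589), np.float64(221.8095051730022))
side 0.149 top (np.float64(254.4639429756205), np.float64(199.4400234660564)) bore (np.float64(254.4107479037589), np.float64(221.8095051730022))
wrist 219 118
side 214 154
```

View pics/l4.png

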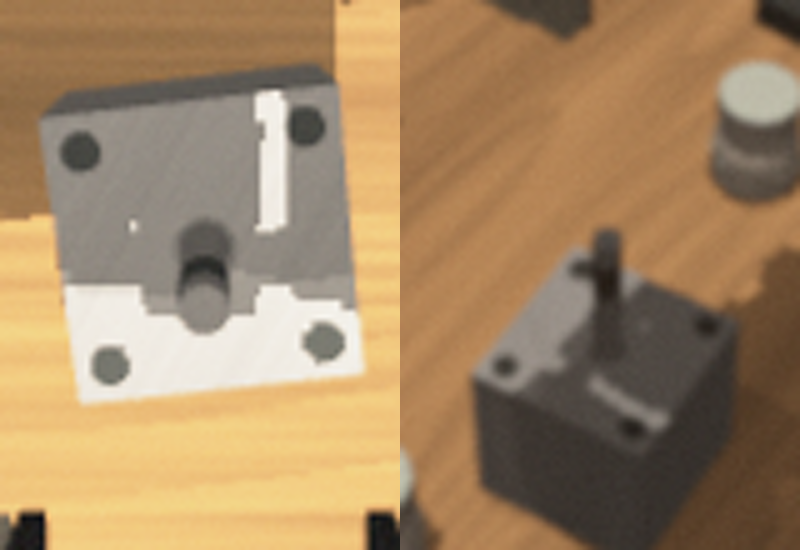

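The rod stands upright in the bore. In the side crop its top face is near (607,237), i.e. v≈200.9, which gives z≈0.145 and agrees with the 0.145 from the grasp. Next is the gauge arm.

Emit:
{"name": "jog_arm", "arguments": {"deltas": [[[0.05,-0.5,0,0],[0.1,-1.3,0,0],[0.16,-2.2,0,0],[0.16,-3.1,0,0],[0.16,-4.0,0,0],[0.16,-4.7,0,0],[0.16,-5.0,0,0],[0.16,-5.0,0,0]]]}}

```text
t: 15.52
eef_pos: [0.5303, -0.2575, 0.2792]
ee_rot: [3.141, -0.002, -3.141]
force: [-1.0, -0.9, -0.4]
width: 0.0402
gripper_force: 0.0
```

Run:
```python
from h import *
import pickle
from scipy.optimize import least_squares
T=pickle.load(open("top.pkl","rb"));S=pickle.load(open("side.pkl","rb"))
r=least_squares(lambda p:np.r_[np.array(proj(T,p))-[328+195/6-.5,145+440/6-.5],np.array(proj(S,p))-[280+317/5-.5,65+388/5-.5]],[.51,-.257,.1])
print("end",r.x,r.fun)
f=grab_frame("wrist");s=arm.get_state();print(s["eef_pos"],s["ee_rot"]);pickle.dump(f,open("l5.pkl","wb"))
for z in(.1,.11,.12): print(proj(f,[.512,-.257,z]),proj(f,[.612,-.257,z]))
cv2.imwrite("pics/l5.png",cv2.resize(f["img"][100:300,130:396,::-1],None,fx=3,fy=3,interpolation=cv2.INTER_CUBIC))
```

```text
end [ 0.5100856  -0.25579209  0.1029106 ] [-0.01904982 -0.04272594  0.04549585  0.00588116]
[ 0.53046323 -0.25666082  0.27946004] [ 3.14098279e+00 -1.70491953e-03 -3.14020593e+00]
(np.float64(259.6100921076371), np.float64(158.10515511557)) (np.float64(259.64510441290537), np.float64(230.63191403439856))
(np.float64(259.6080730126128), np.float64(159.43412757258528)) (np.float64(259.6441757082524), np.float64(233.79602897732968))
(np.float64(259.6059335914633), np.float64(160.84229893025994)) (np.float64(259.6431960283844), np.float64(237.13381747670752))
```

View pics/l5.png

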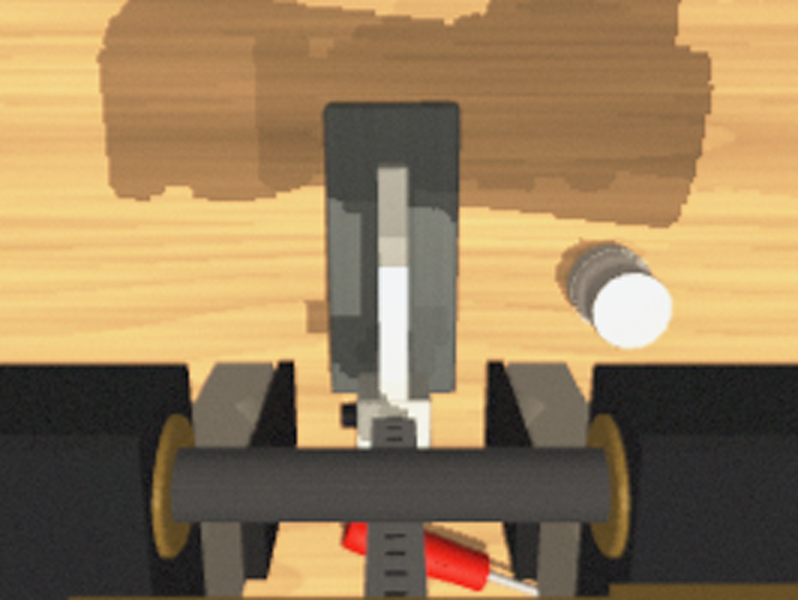

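The wrist view shows the arm's free end at about (392,166) in the crop, on the centre line. That puts the end at x≈0.509, y≈-0.256. I'll pinch at x≈0.526.

Emit:
{"name": "jog_arm", "arguments": {"deltas": [[[0.07,0.01,0.4,0],[0.07,0.01,1.1,0],[0.07,0.01,1.8,0],[0.07,0.01,2.5,0],[0.07,0.01,3.0,0],[0.07,0.01,3.4,0],[0.07,0.01,3.4,0],[0.07,0.01,3.4,0]]]}}

```text
t: 16.58
eef_pos: [0.5274, -0.2556, 0.0775]
ee_rot: [-3.141, 0.001, -3.138]
force: [0.7, -0.4, 0.7]
width: 0.0403
gripper_force: 0.0
```

Emit:
{"name": "jog_arm", "arguments": {"deltas": [[[0,0,0,0],[0,0,0,0],[0,0,0,0],[0,0,0,0]]], "grip": 0}}

```text
t: 17.08
eef_pos: [0.5268, -0.2565, 0.0769]
ee_rot: [-3.141, 0.0, -3.139]
force: [-0.9, -1.0, 1.6]
width: 0.0115
gripper_force: 30.0
```

Emit:
{"name": "jog_arm", "arguments": {"deltas": [[[0,0,-0.1,0],[0,0,-0.2,0],[0,0,-0.35,0],[0,0,-0.5,0],[0,0,-0.65,0],[0,0,-0.72,0],[0,0,-0.72,0],[0,0,-0.72,0]]]}}

```text
t: 18.08
eef_pos: [0.5267, -0.2565, 0.1205]
ee_rot: [-3.141, 0.001, -3.139]
force: [-1.0, -3.7, 3.6]
width: 0.0118
gripper_force: 30.0
```

Run:
```python
from h import *
import pickle
fs={n:grab_frame(n) for n in ["side","top"]};pickle.dump(fs,open("l6.pkl","wb"))
s=arm.get_state();print(s["eef_pos"],s["force"])
f=fs["side"]
for z in (.1,.14,.145,.15): print(z,proj(f,[.51,-.256,z]))
def crop(n,u,v,w,h,k):return cv2.resize(fs[n]["img"][v:v+h,u:u+w,::-1],(w*k,h*k),interpolation=cv2.INTER_CUBIC)
cv2.imwrite("pics/l6.png",np.hstack([crop("side",280,65,80,110,5),crop("top",325,145,80,110,5)]))
```

```text
[ 0.52675601 -0.2564113   0.12034917] [-1.09648223 -2.47439311  3.61338837]
0.1 (np.float64(342.83848973777765), np.float64(143.01441994385218))
0.14 (np.float64(345.4341706538163), np.float64(129.74239221454934))
0.145 (np.float64(345.76927624727034), np.float64(128.0289571381942))
0.15 (np.float64(346.10683405931525), np.float64(126.30298357417847))
```

View pics/l6.png

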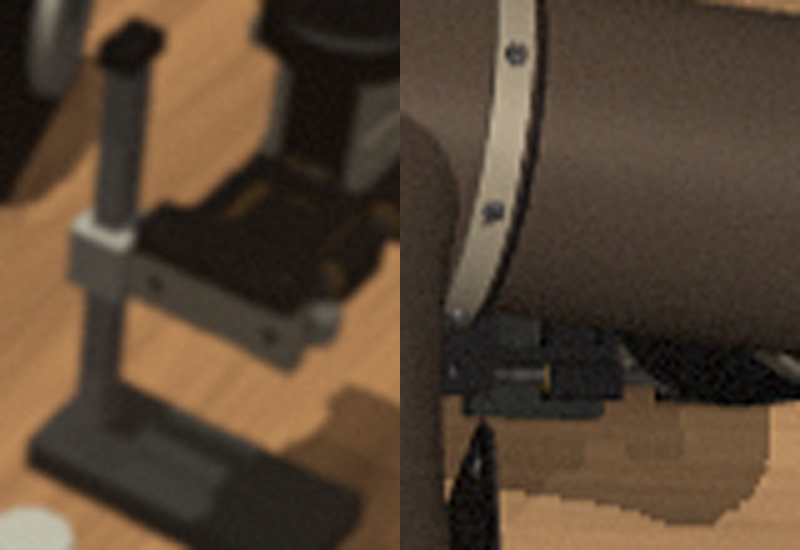

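The carriage has followed the gripper up. That was my 11th picture, one over the limit of 10, so I'll view no more and check numerically. I'll release and retreat.

Emit:
{"name": "jog_arm", "arguments": {"deltas": [[[0,0,0,0],[0,0,0,0],[0,0,0,0],[0,0,0,0]]], "grip": 40}}

```text
t: 18.68
eef_pos: [0.5265, -0.256, 0.1196]
ee_rot: [3.141, -0.0, -3.139]
force: [0.6, -0.8, -0.0]
width: 0.039
gripper_force: 0.0
```

Emit:
{"name": "jog_arm", "arguments": {"deltas": [[[0,0,-0.3,0],[0,0,-1.0,0],[0,0,-1.8,0],[0,0,-2.5,0],[0.4,0,-2.7,0],[1.2,0,-2.7,0],[1.9,0,-2.7,0],[1.9,0,-2.7,0]]]}}

```text
t: 19.68
eef_pos: [0.4104, -0.2564, 0.2826]
ee_rot: [3.142, 0.002, -3.14]
force: [0.5, -0.7, -0.2]
width: 0.0398
gripper_force: 0.0
```

Run:
```python
from h import *
import pickle
from scipy.optimize import least_squares
T=pickle.load(open("top.pkl","rb"));S=pickle.load(open("side.pkl","rb"));W=pickle.load(open("l5.pkl","rb"))
m0=[(T,(360.0,217.83)),(S,(342.9,142.1)),(W,(260.2,154.8))]
fs={n:grab_frame(n) for n in ["side","top","wrist"]};pickle.dump(fs,open("l7.pkl","wb"))
s=arm.get_state();print(s["eef_pos"],s["force"],s["width"])
sol=lambda ms:least_squares(lambda p:np.concatenate([np.array(proj(f,p))-uv for f,uv in ms]),[.51,-.256,.12])
r=sol(m0);print("before",r.x,r.fun.round(2))
def match(A,B,u,v,du,dv):
    g=lambda f:cv2.resize(cv2.cvtColor(f["img"],cv2.COLOR_RGB2GRAY),None,fx=4,fy=4,interpolation=cv2.INTER_CUBIC)
    a,b=g(A),g(B);w=8;t=a[int((v-w)*4):int((v+w)*4),int((u-w)*4):int((u+w)*4)]
    x0,y0=int((u+du-w-10)*4),int((v+dv-w-10)*4)
    q=cv2.matchTemplate(b[y0:y0+160*1,x0:x0+160],t,cv2.TM_CCOEFF_NORMED);_,c,_,l=cv2.minMaxLoc(q)
    return c,(x0+l[0])/4-int((u-w)*4)/4,(y0+l[1])/4-int((v-w)*4)/4
p=np.array([.51,-.256,.1])
for n,A,(u,v) in (("side",S,m0[1][1]),("top",T,m0[0][1])):
    e=np.array(proj(A,p+[0,0,.0435]))-proj(A,p)
    print(n,"pred shift",e,"match",match(A,fs[n],u,v,*e))
# rod-top calibration, initial (known z .140)
k=[(T,(166.17,191.17)),(S,(192.5,253.1))]
r=sol(k);print("rod init (true z .140)",r.x,r.fun.round(2))
```

```text
[ 0.41309564 -0.25650057  0.28199155] [ 0.27989252  0.51633974 -0.00165603] 0.04015314493638601
before [ 0.50841746 -0.25610741  0.10236916] [0.06 0.68 0.7  0.4  0.12 0.78]
side pred shift [  2.82999857 -14.47012197] match (0.9787951707839966, 3.0, -14.25)
top pred shift [ 5.05310376 -1.213873  ] match (0.6865580081939697, 5.0, -11.25)
rod init (true z .140) [0.55606323 0.20260332 0.13778505] [ 0.19  0.34 -0.28 -0.07]
```

Run:
```python
from h import *
import pickle
fs=pickle.load(open("l7.pkl","rb"));W=fs["wrist"]
for x in (.507,.509,.511):
  print(x,[np.round(proj(W,[x,-.256,z]),1).tolist() for z in (.131,.141,.145,.149)])
u,v=proj(W,[.509,-.256,.145]);u=int(u);v=int(v);g=cv2.cvtColor(W["img"],cv2.COLOR_RGB2GRAY)
print(v-20,g[v-20:v+25,u-2:u+3].mean(1).astype(int).tolist())
print(u-20,g[v+8,u-20:u+20].tolist())
W5=pickle.load(open("l5.pkl","rb"));g=cv2.cvtColor(W5["img"],cv2.COLOR_RGB2GRAY);print(145,g[145:165,258:263].mean(1).astype(int).tolist())
```

```text
0.507 [[259.7, 248.3], [259.7, 252.2], [259.6, 253.8], [259.6, 255.5]]
0.509 [[259.7, 249.7], [259.7, 253.6], [259.6, 255.3], [259.6, 256.9]]
0.511 [[259.7, 251.1], [259.6, 255.0], [259.6, 256.7], [259.6, 258.4]]
235 [115, 114, 114, 114, 112, 113, 114, 114, 113, 113, 112, 113, 114, 100, 66, 50, 53, 55, 59, 64, 65, 68, 70, 70, 72, 71, 74, 75, 73, 73, 75, 75, 74, 75, 75, 72, 69, 69, 65, 230, 242, 242, 242, 242, 242]
239 [74, 74, 73, 72, 70, 74, 75, 72, 72, 75, 75, 74, 71, 73, 73, 75, 78, 76, 74, 72, 74, 71, 74, 74, 72, 70, 73, 76, 72, 74, 72, 73, 76, 75, 76, 74, 73, 76, 73, 74]
145 [74, 72, 73, 73, 73, 72, 73, 73, 73, 85, 102, 150, 175, 179, 179, 178, 179, 178, 177, 177]
```

Side-image shift confirms the arm rose about 43 mm. For an independent height check I'll use wrist parallax from two positions either side of the arm.

Emit:
{"name": "jog_arm", "arguments": {"deltas": [[[-0.4,0.5,0,0],[-1.0,1.2,0,0],[-1.5,1.8,0,0],[-1.5,2.0,0,0],[-1.5,2.0,0,0],[-1.5,2.0,0,0]]]}}

```text
t: 20.58
eef_pos: [0.5022, -0.1367, 0.2816]
ee_rot: [-3.141, -0.0, -3.139]
force: [-0.9, -0.2, 0.1]
width: 0.0398
gripper_force: 0.0
```

Run:
```python
from h import *
import pickle
f=grab_frame("wrist");pickle.dump(f,open("pa.pkl","wb"));print(arm.get_state()["eef_pos"])
```

```text
[ 0.50211751 -0.13689168  0.28175698]
```

Emit:
{"name": "jog_arm", "arguments": {"deltas": [[[0,-0.5,0,0],[0,-1.3,0,0],[0,-2.2,0,0],[0,-3.1,0,0],[0,-3.8,0,0],[0,-4.0,0,0],[0,-4.0,0,0],[0,-4.0,0,0]]]}}

```text
t: 21.62
eef_pos: [0.5028, -0.3755, 0.282]
ee_rot: [3.142, 0.0, -3.139]
force: [-0.7, 0.0, 0.4]
width: 0.0399
gripper_force: 0.0
```

Run:
```python
from h import *
import pickle
A=pickle.load(open("pa.pkl","rb"));B=grab_frame("wrist");pickle.dump(B,open("pb.pkl","wb"));print(arm.get_state()["eef_pos"])
for n,f in (("A",A),("B",B)):
    g=cv2.cvtColor(f["img"],cv2.COLOR_RGB2GRAY)
    for x in (.53,.55):
        pr={z:np.round(proj(f,[x,-.256,z]),1).tolist() for z in (.14,.145,.15)}
        u,v=map(int,map(round,pr[.145]));print(n,x,pr,u-16,g[v-1:v+2,u-16:u+16].mean(0).astype(int).tolist())
```

```text
[ 0.50297038 -0.37528839  0.282178  ]
A 0.53 {0.14: [158.2, 201.7], 0.145: [156.7, 203.1], 0.15: [155.1, 204.5]} 141 [209, 209, 209, 208, 210, 210, 210, 209, 208, 230, 242, 243, 243, 243, 243, 243, 243, 242, 241, 233, 161, 110, 113, 111, 164, 140, 117, 112, 110, 109, 111, 111]
A 0.55 {0.14: [159.9, 217.5], 0.145: [158.4, 219.1], 0.15: [156.9, 220.7]} 142 [203, 203, 203, 202, 203, 203, 203, 203, 203, 203, 224, 236, 237, 238, 238, 237, 238, 238, 238, 238, 212, 133, 105, 108, 107, 118, 103, 99, 102, 101, 99, 101]
B 0.53 {0.14: [360.4, 201.3], 0.145: [361.9, 202.7], 0.15: [363.5, 204.1]} 346 [77, 75, 97, 118, 121, 120, 119, 141, 116, 101, 100, 100, 139, 166, 170, 168, 167, 167, 166, 167, 168, 167, 172, 202, 208, 208, 207, 208, 208, 209, 209, 209]
B 0.55 {0.14: [358.6, 217.1], 0.145: [360.1, 218.7], 0.15: [361.6, 220.3]} 344 [106, 107, 104, 105, 107, 111, 114, 117, 135, 110, 97, 97, 110, 166, 179, 179, 178, 178, 177, 178, 177, 178, 178, 199, 202, 203, 202, 203, 203, 203, 203, 202]
```

Wrist parallax puts the arm top at about 0.149, higher than the stereo value. I'll run the same measurement on the rod top, so both heights come from one camera.

Emit:
{"name": "jog_arm", "arguments": {"deltas": [[[0,0.5,0,0],[0,1.3,0,0],[0,2.2,0,0],[0,3.1,0,0],[0,4.0,0,0],[0,4.7,0,0],[0,5.0,0,0],[0,5.0,0,0]]]}}

```text
t: 22.68
eef_pos: [0.5021, -0.0749, 0.2822]
ee_rot: [3.141, 0.001, -3.136]
force: [0.5, -0.0, 0.2]
width: 0.0403
gripper_force: 0.0
```

Run:
```python
from h import *
import pickle
f=grab_frame("wrist");pickle.dump(f,open("pc.pkl","wb"));print(arm.get_state()["eef_pos"])
```

```text
[ 0.50214452 -0.07576373  0.28207609]
```

Emit:
{"name": "jog_arm", "arguments": {"deltas": [[[0,0.5,0,0],[0,1.3,0,0],[0,2.2,0,0],[0,3.1,0,0],[0,3.8,0,0],[0,4.0,0,0],[0,4.0,0,0],[0,4.0,0,0]]]}}

```text
t: 23.72
eef_pos: [0.5018, 0.1624, 0.2817]
ee_rot: [-3.141, -0.0, -3.14]
force: [-0.0, -0.1, 0.4]
width: 0.0402
gripper_force: 0.0
```

Run:
```python
from h import *
import pickle
C=pickle.load(open("pc.pkl","rb"));D=grab_frame("wrist");pickle.dump(D,open("pd.pkl","wb"));print(arm.get_state()["eef_pos"])
for n,f in (("C",C),("D",D)):
    g=cv2.cvtColor(f["img"],cv2.COLOR_RGB2GRAY)
    pr={z:np.round(proj(f,[.54,.0435,z]),1).tolist() for z in (.08,.14,.145,.15)}
    u,v=map(int,map(round,pr[.145]));print(n,pr,"u0,v0",u-14,v-9);print(g[v-9:v+10,u-14:u+15])
```

```text
[0.50177804 0.16240361 0.28180799]
C {0.08: [343.3, 195.0], 0.14: [358.3, 209.9], 0.145: [359.8, 211.4], 0.15: [361.3, 213.0]} u0,v0 346 202
[[ 80  83  77  62  47  45  44  46  44  43  61  97 186 221 227 228 229 230
  229 229 227 229 230 228 228 229 228 191 140]
 [102  82  65  48  44  44  46  43  48  46  44  47 100 185 222 227 231 229
  228 228 227 229 227 229 229 228 228 185 129]
 [173 104  54  45  42  42  47  43  46  45  41  54  58 102 184 226 231 230
  228 227 227 228 228 229 230 230 228 179 123]
 [225 171  88  40  36  44  43  43  44  59  76  84  83  84 120 174 222 229
  227 228 229 228 227 230 229 228 227 172 119]
 [231 224 142  60  44  40  42  43  62  79  84  86  90  88  90 107 175 221
  229 229 228 228 231 228 227 228 228 174 116]
 [231 231 221 126  41  42  44  60  79  86  86  89  88  90  89  89 112 172
  222 228 228 229 229 228 228 227 229 162 110]
 [231 231 231 192 101  43  44  69  81  85  87  84  88  89 139 177 183 193
  189 221 229 229 229 229 227 228 229 159 110]
 [230 230 229 226 188 102  45  78  83  84  85  86 136 202 220 224 227 227
  223 227 213 224 227 228 227 229 231 
[... 3046 characters left out ...]
205 215 218 216 218 217 218 219 220 220 221 169
  199 217 218 218 216 217 220 221 220 217 218]
 [202 202 202 204 201 200 201 211 215 216 207 173 176 183 183 183 161 122
  141 207 219 216 217 217 219 222 218 217 217]
 [199 201 200 198 199 198 201 205 214 218 200 141 121 124 125 125 113 105
  131 205 217 216 217 220 220 220 218 217 220]
 [198 198 197 197 200 198 198 200 213 218 214 164 118 104 103 106 104 102
  168 213 217 217 218 220 222 218 218 218 218]
 [170 170 170 172 169 170 170 171 179 188 189 172 118  94  95  91  93 109
  167 185 187 185 189 192 191 189 188 189 188]
 [ 90  90  92  92  89  89  90  93  94 100  98 101  69  57  52  54  55  64
   94  99 100 100 101 103 101 101 100 100 101]]
```

The same parallax reading gives the rod top 0.150 and the arm 0.149. The absolute bias is common to both, so they are level to about 1 mm. I'll hand it in.

```bash
python3 -c "
from station import arm
print(arm.job_done())"
```

```text
the job is handed in; nothing more can be done
None
```

The job is handed in, but no verdict came back. The long rod is bottomed and upright at a bore depth of about 65 mm, and the gauge arm reads level with the rod top to about 1 mm; I viewed 11 pictures, one over the limit of 10.

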